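Show the camera what is in the pedal bin

ROBOT

A 6-joint arm with a two-finger parallel gripper is mounted at the origin on the work surface. World frame = base frame: x ahead of the robot, y to its left, z up, the work surface at z = 0. Lengths are in mm, angles in rad, forces in N, time in s.
With the tool pointing down it reaches from about 275 to 750 mm from the base axis. Payload 10.2 kg.
Tool frame: the origin (TCP) lies at the very end of the fingers, on their centre line; the grasp point (between the pads) lies 19 mm behind it; z points along the fingers, y is the direction in which the jaws open and shut (so a half turn about z gives the same grasp; the last joint's range is limited). The gripper opens to 85 mm and grips with 20 to 120 N. Pads are 22 mm wide; open, the fingers measure 114 mm over their backs; the gripper's body (76 mm by 85 mm) begins 54 mm behind the grasp point. The pads swing forward as they close: fully open they stand 13 mm farther back than shut.
Start: joints at [-1.381, 0.313, 1.498, -0, 1.331, -0.223], TCP at [210.605, -480.912, 231.294] pointing down, gripper open.
Joint ranges: [-2.94, 2.94], [-0.97, 2.17], [0.19, 2.56], [-1.23, 4.37], [0.02, 3.11], [-2.88, 2.88]. Speed limits (rad/s): [2.39, 2.39, 3.01, 3.14, 3.14, 3.14].

INTERFACE

Orientations are given as a unit quaternion [w, x, y, z].
In Python, from rig import sensors, imaging, ctrl gives the robot as it stands.
- The arm moves only by the shell command python3 -m creep 'ROWS' [FORCE]. ROWS is JSON, a list of rows, each an object with "grip": the finger opening in mm, from 0 to 85.4; "linear": the shift along the tool's x, y, z in mm, a list of three; "rot": the turn, a rotation vector about the tool's x, y, z in rad, a list of three. A call has 1 to 12 rows; each row shifts and turns the commanded pose from where the row before left it, along the tool's axes as they then stand; what a row does not reach is not made up. A row lasts 1/12 s, in which the tool goes at most 41.7 mm and 7.16 degrees, less where a joint would pass 70% of its speed; a pose out of reach is approached as far as the arm can. A call with a gripper value outside its range is refused whole. The fingers move at their own pace and stop on an object; FORCE is the grip in N (left out, the last holds). Time passes only in rows, so rows that do not move let the fingers close. It gives the time, the measured TCP pose, the force and the opening at its end, in the units of the state.
- sensors.sense(): the state, without advancing time (a new reading comes with each control period).
- imaging.capture(name): name is "scene" or "top" or "wrist"; returns (picture, depth): 480x640x3 uint8, red, green, blue; 480x640 float32, mm along the optical axis (not along the pixel's ray), 0 where there is no reading.
- imaging.camera_params(name): a dict with "intrinsics" (3x3 intrinsics, pixels), "k1" (the pictures are not rectified: a ray, as slopes to the right and down, at radius r is drawn at 1 + k1 r^2 times it, then the intrinsics apply), "R" (3x3) and "t" (3): a world point X has camera coordinates R X + t. Camera axes: x right, y down, z forward; pixel columns grow to the right and rows downward; lengths in mm; the calibration is good to about 2 mm. A picture is of the moment at which its call begins: read the wrist's pose just before it. camera_params takes no time and is no camera call; for the wrist camera it gives the pose at the moment of the call.
- ctrl.finish_job(): hands the job in, once; it reports no verdict.
The state is a dict: "time_s": time; "joints": joint angles; "dq": joint speeds; "tau": joint torques, N m; "eef_pos": TCP position; "ee_rot": TCP orientation; "force": force on the tool from outside, world axes, zero at the start; "wrist_torque": the same for the moment, N m; "grip_width": opening from 0.0 (shut) to 1.0 (fully open).
Only numpy, scipy, OpenCV 4.12 (cv2) and the standard library are available. Lean on these libraries where they do the work, as an engineer would, in place of code of your own. Each camera call takes 0.05 s, during which the arm holds its last target.

TASK

Press the pedal of the grey parts bin right down so that its flap rises, and hold it there for at least a second so the desk camera can see the fuse holder inside. Then ease the pedal slowly back up so the flap closes gently instead of slamming, and take the arm clear. Work the flap only by its pedal, do not press the orange bin's pedal, and leave the loose parts where they are.

Things in the scene. Friction and masses are not known exactly. Their poses are not given: they have to be found in the camera images.
- grey_pad (a point): Top middle of the black ribbed pedal pad (42 long x 46 mm wide) of the GREY bin (fixed, 140 deep x 130 wide x 90 mm tall). At rest 62 mm above the table, sloping up 0.18 rad towards the robot, 110 mm in front of the bin's front wall, 100 mm from the pedal hinge. Site -x points from the bin out along the pedal. Pushed down from above it sinks 36 mm to its stop, shifting sideways only 2 mm.
- grey_pedal (a joint): Angle of the grey bin's pedal, rad: 0 = up at rest (flap shut), 0.36 = down at its stop (flap fully up; it turns 3.33 times as far). A spring lifts the pedal: pressing takes about 4 N at first, 5 N at the bottom. Let go, it snaps up and the flap slams; easing it up over about two seconds is gentle.
- grey_flap: Flap of the grey bin: flat plate 148 x 134 x 5 mm over the bin, hinged along the bin's far top edge. Origin 4 mm in from the middle of its pedal-side edge, on its underside, 94.5 mm above the table when shut; x points away from the pedal to the hinge 140 mm off, z is normal to the flap. Level when shut; tips up 1.2 rad, this edge rising and moving away from the pedal, when the pedal is fully down.
- orange_pedal (a joint): Angle of the pedal of the ORANGE bin, same shape and size as the grey one and about 0.3 to 0.55 m to its left or right; 0 = up. Not to be pressed.
- mount_mid (a point): Bystander: translucent purple camera mount, a loose U-shaped bracket 40 x 40 x 30 mm; point at its centre, half-way up.
- motor_mid (a point): Bystander: copper-coloured brushless motor, loose, standing, 33 mm across and 38 mm tall with its shaft; point on its axis 15 mm above the cork.
- receiver_mid (a point): Bystander: black plastic receiver housing, loose flat box 46 x 30 x 15 mm; point at its centre.

How it is judged:
By the outcome, as a careful person would: the job done as asked, in the order asked, and still so for the second after the job is handed in, with the robot touching nothing.
It also fails if it takes over 38 s, if anything falls off the work surface, if the arm or the gripper's body presses on something with over 40 N, if the wrist force passes 120 N, or if a joint passes its speed limit or range.

## Working session

There is one attempt and no reset: what is moved stays moved. The work goes in short steps, Python scripts to look and compute and a shell command to move; the robot and the scene stay as the last step left them, time stands still between calls to the robot, and variables do not carry over. Pictures are saved under pics/ and viewed, and the job is handed in when it is done.

```bash
mkdir -p pics; ls; cat > h.py <<'E'
import numpy as np,cv2
from rig import sensors,imaging,ctrl
def snap(n,tag):
    p=imaging.camera_params(n); im,d=imaging.capture(n)
    cv2.imwrite(f'pics/{tag}.png',im[:,:,::-1]); np.savez(f'pics/{tag}.npz',im=im,d=d,K=p['intrinsics'],k1=p['k1'],R=p['R'],t=p['t'])
def load(tag): return np.load(f'pics/{tag}.npz')
def ray(f,u,v):
    K=f['K'];k=float(f['k1'])
    s=cv2.undistortPoints(np.array([[[u,v]]],float),K,np.array([k,0,0,0.]))[0,0]
    R=f['R'];t=f['t'];return -R.T@t, R.T@np.array([s[0],s[1],1.])
def onz(f,u,v,z):
    c,r=ray(f,u,v);return c+r*(z-c[2])/r[2]
def dep(f,u,v):
    c,r=ray(f,u,v);return c+r*f['d'][int(round(v)),int(round(u))]
E
python3 - <<'E'
from h import *
snap('scene','s0');snap('top','t0')
s=sensors.sense();print(s)
for n in('scene','top'):
    p=imaging.camera_params(n);print(n,-np.array(p['R']).T@np.array(p['t']),p['k1'])
E
```

```text
pics
{'time_s': 0.1, 'joints': array([-1.38138122e+00,  3.13385573e-01,  1.49833733e+00,  9.04809314e-06,
        1.33098455e+00, -2.23395211e-01]), 'dq': array([ 0.00042108, -0.00014762, -0.00294972, -0.00041445, -0.00010231,
        0.00048157]), 'tau': array([ 2.60669265e-03, -4.12900901e+01, -2.60142249e+01, -2.60671432e-04,
        2.99431093e-03,  8.61402725e-06]), 'eef_pos': array([ 210.5736238 , -480.68308357,  230.80558774]), 'ee_rot': array([-5.57241710e-04,  9.78774043e-01,  2.04941608e-01,  1.38630919e-05]), 'force': array([-0.39414287,  0.52388538,  0.50212738]), 'wrist_torque': array([ 0.00862378, -0.05204372,  0.03418663]), 'grip_width': 1.000570817824771}
scene [1408.17422219  216.12695864 1165.71647517] -0.023869983270779122
top [ 399.63417801   -5.01029948 1131.42393666] -0.022160186435565818
```

View pics/s0.png

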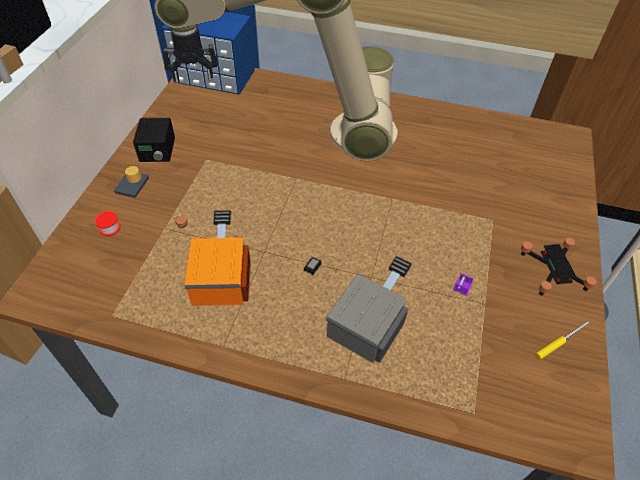

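View pics/t0.png

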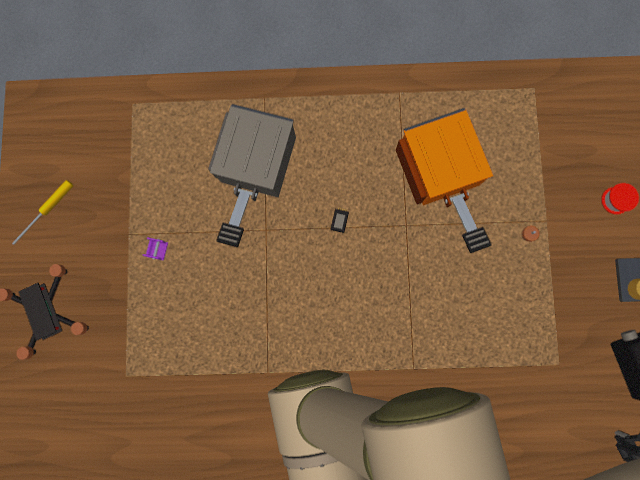

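The top view shows the grey pad at about (230,234) and the orange pad at (477,240). The purple mount is at (156,248) and the receiver at (340,221). In the scene view the grey pad is at about (400,266).

```bash
python3 - <<'E'
from h import *
P={}
for tag,(u0,v0,u1,v1) in {'t0':(212,215,250,252),'s0':(384,250,416,284)}.items():
    f=load(tag);im=f['im'];sub=im[v0:v1,u0:u1].astype(int)
    m=((sub.max(2)<95)&(sub.max(2)-sub.min(2)<25)).astype(np.uint8)
    m=cv2.morphologyEx(m,cv2.MORPH_CLOSE,np.ones((5,5)));
    n,l,st,_=cv2.connectedComponentsWithStats(m);k=1+st[1:,4].argmax()
    ct=max(cv2.findContours((l==k).astype(np.uint8),0,1)[0],key=cv2.contourArea)
    r=cv2.minAreaRect(ct);c=np.array(r[0])+[u0,v0];P[tag]=c
    print(tag,c,r[1:],st[k],'z62',onz(f,*c,62),'depth',dep(f,*c))
    b=cv2.boxPoints(r)+[u0,v0];print(np.array([onz(f,*q,62) for q in b]).round(1))
    big=cv2.resize(im[v0-60:v1+20,u0-30:u1+60],None,fx=5,fy=5);cv2.polylines(big,[((b-[u0-30,v0-60])*5).astype(int)],True,(255,0,0));cv2.imwrite(f'pics/{tag}c.png',big[:600,:800,::-1])
c1,r1=ray(load('t0'),*P['t0']);c2,r2=ray(load('s0'),*P['s0'])
a=np.linalg.lstsq(np.c_[r1,-r2],c2-c1,rcond=None)[0];print(c1+a[0]*r1,c2+a[1]*r2)
# flap mask top
f=load('t0');im=f['im'].astype(int);d=f['d']
for (u,v) in [(252,150),(156,249),(340,221),(240,210)]: print((u,v),dep(f,u,v).round(1))
hsv=cv2.cvtColor(f['im'],cv2.COLOR_RGB2HSV)
vv,uu=np.mgrid[90:200,200:305];pts=np.array([dep(f,u,v) for u,v in zip(uu.ravel(),vv.ravel())])
m=(abs(pts[:,2]-99)<6).reshape(vv.shape).astype(np.uint8)
ct=max(cv2.findContours(m,0,1)[0],key=cv2.contourArea);b=cv2.boxPoints(cv2.minAreaRect(ct))+[200,90]
print('flap',b,np.array([onz(f,*q,99.5) for q in b]).round(1))
E
```

```text
t0 [230.44999886 232.14999962] ((22.45216941833496, 25.298221588134766), 18.43494987487793) [  5   7  27  25 456] z62 [566.59631402 213.01062336  62.        ] depth [566.31760038 212.64667615  63.78521334]
[[550.2 243.1  62. ]
 [599.3 226.6  62. ]
 [583.1 182.9  62. ]
 [534.2 199.5  62. ]]
s0 [399.5        265.99999905] ((17.88854217529297, 14.758047103881836), 26.56505012512207) [  5   6  22  21 256] z62 [566.67522095 218.38239195  62.        ] depth [564.0184234  218.38951285  58.51532417]
[[583.  192.1  62. ]
 [536.4 200.6  62. ]
 [550.2 244.9  62. ]
 [596.1 235.7  62. ]]
[566.90462853 213.41322371  60.02518745] [565.81228884 218.38470483  60.8681717 ]
(252, 150) [726.1 161.2 100.2]
(156, 249) [541.  377.5  29.3]
(340, 221) [588.9 -11.1  22.5]
(240, 210) [614.5 195.6  48.8]
flap [[209.07642937 172.14013672]
 [230.25477409 100.1337595 ]
 [293.70700073 118.7961731 ]
 [272.52865601 190.80255127]] [[683.8 248.1  99.5]
 [833.6 205.1  99.5]
 [788.5  76.   99.5]
 [641.  121.1  99.5]]
```

View pics/t0c.png

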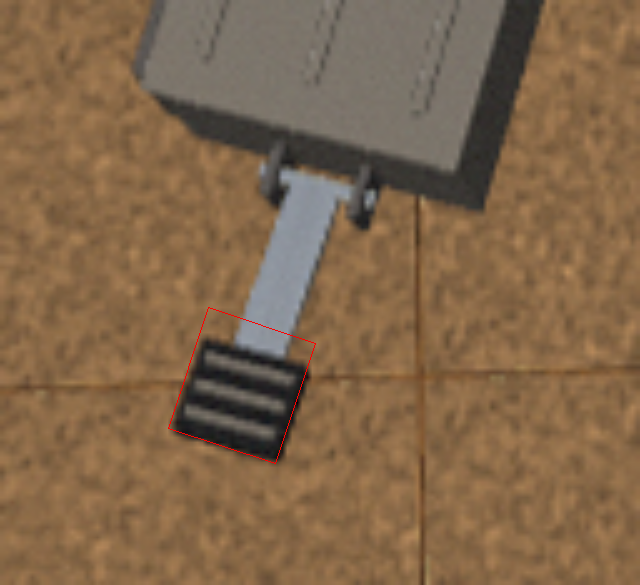

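The pad corners read by eye in the crop put the centre at about (560, 214). The flap edge, offset along the bin axis, gives the same point, and depth confirms the height at about 62. The colour-mask box spilled onto the lever, so I'm discarding it. Next I'll move above the pad with the fingers shut.

```bash
python3 - <<'E'
from h import *
f=load('t0')
for q in [(229.8,235.4)]: print(onz(f,*q,62))
s=sensors.sense();print(s['force'])
E
python3 -m creep '[{"grip":0,"linear":[12,-10,0],"rot":[0,0,0]},{"grip":0,"linear":[25,-21,0],"rot":[0,0,0]},{"grip":0,"linear":[25,-21,0],"rot":[0,0,0]},{"grip":0,"linear":[25,-21,0],"rot":[0,0,0]},{"grip":0,"linear":[25,-21,0],"rot":[0,0,0]},{"grip":0,"linear":[25,-21,0],"rot":[0,0,0]},{"grip":0,"linear":[25,-21,0],"rot":[0,0,0]},{"grip":0,"linear":[25,-21,0],"rot":[0,0,0]},{"grip":0,"linear":[25,-21,0],"rot":[0,0,0]},{"grip":0,"linear":[25,-21,0],"rot":[0,0,0]},{"grip":0,"linear":[25,-21,0],"rot":[0,0,0]},{"grip":0,"linear":[25,-21,0],"rot":[0,0,0]}]' 40
python3 -m creep '[{"grip":0,"linear":[25,-21,0],"rot":[0,0,0]},{"grip":0,"linear":[25,-21,0],"rot":[0,0,0]},{"grip":0,"linear":[25,-21,0],"rot":[0,0,0]},{"grip":0,"linear":[25,-21,0],"rot":[0,0,0]},{"grip":0,"linear":[25,-21,0],"rot":[0,0,0]},{"grip":0,"linear":[25,-21,0],"rot":[0,0,0]},{"grip":0,"linear":[25,-21,0],"rot":[0,0,0]},{"grip":0,"linear":[25,-21,0],"rot":[0,0,0]},{"grip":0,"linear":[25,-21,0],"rot":[0,0,0]},{"grip":0,"linear":[25,-21,0],"rot":[0,0,0]},{"grip":0,"linear":[25,-20,0],"rot":[0,0,0]},{"grip":0,"linear":[12,-10,0],"rot":[0,0,0]}]'
```

```text
[559.94316035 214.3670084   62.        ]
[-0.39414287  0.52388538  0.50212738]
time_s: 1.1
eef_pos: [377.1, -143.4, 231.2]
ee_rot: [-0.0, 0.979, 0.205, -0.0]
force: [0.2, -0.1, -0.4]
grip_width: -0.0
time_s: 2.1
eef_pos: [544.0, 192.8, 230.5]
ee_rot: [-0.0, 0.979, 0.206, -0.0]
force: [0.0, -0.3, -0.1]
grip_width: 0.002
```

```bash
python3 -m creep '[{"grip":0,"linear":[12,-7,0],"rot":[0,0,0]},{"grip":0,"linear":[11,-6,0],"rot":[0,0,0]},{"grip":0,"linear":[0,0,10],"rot":[0,0,0.1]},{"grip":0,"linear":[0,0,20],"rot":[0,0,0.1]},{"grip":0,"linear":[0,0,20],"rot":[0,0,0.1]},{"grip":0,"linear":[0,0,20],"rot":[0,0,0.1]},{"grip":0,"linear":[0,0,20],"rot":[0,0,0.1]},{"grip":0,"linear":[0,0,20],"rot":[0,0,0.1]},{"grip":0,"linear":[0,0,15],"rot":[0,0,0.09]},{"grip":0,"linear":[0,0,8],"rot":[0,0,0]},{"grip":0,"linear":[0,0,0],"rot":[0,0,0]}]'
python3 - <<'E'
from h import *
from scipy.spatial.transform import Rotation as Ro
s=sensors.sense();q=s['ee_rot'];print(s['eef_pos'],s['force'],s['joints'].round(2));print(Ro.from_quat([q[1],q[2],q[3],q[0]]).as_matrix().round(3))
snap('top','t1');snap('scene','s1')
a=load('t1')['im'][130:330,100:370];b=load('s1')['im'][150:350,280:480]
cv2.imwrite('pics/c1.png',np.hstack([cv2.resize(a,(400,296)),cv2.resize(b,(400,400))[:296]])[:,:,::-1])
E
```

```text
time_s: 3.02
eef_pos: [558.4, 210.9, 96.4]
ee_rot: [0.001, 0.991, -0.137, -0.002]
force: [0.3, -0.8, -0.1]
grip_width: 0.001
[558.37252078 210.9066984   96.42707809] [ 0.25016063 -0.83137005 -0.08213412] [0.17 0.6  1.43 0.   1.11 2.01]
[[ 0.963 -0.271 -0.004]
 [-0.271 -0.963 -0.001]
 [-0.003  0.002 -1.   ]]
```

View pics/c1.png

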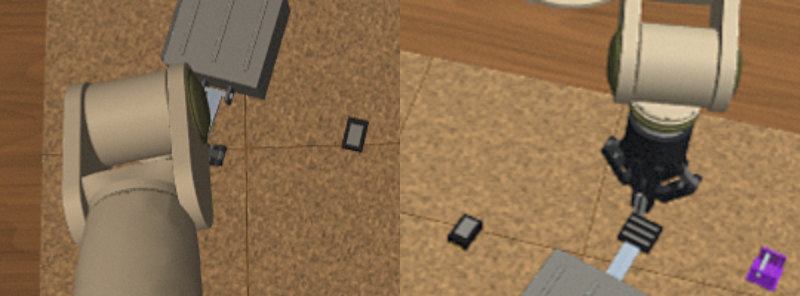

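View pics/s1.png

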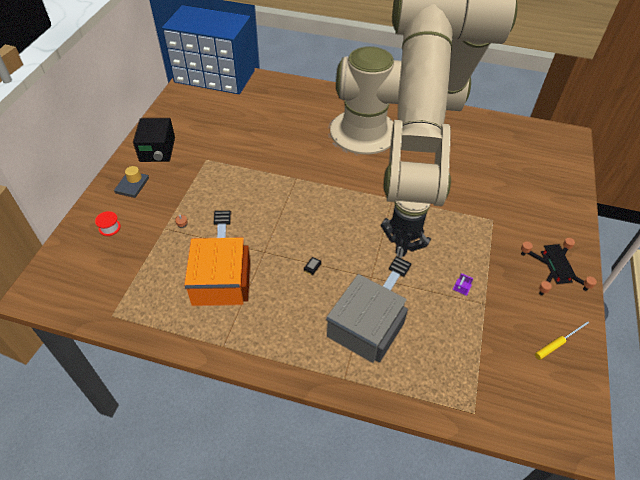

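The scene view shows the closed fingertips just above the far half of the pad at about (400,250), well clear of the mount and receiver. I'll nudge 3 mm sideways, descend to contact and press.

```bash
python3 -m creep '[{"grip":0,"linear":[1,-3,5],"rot":[0,0,0]},{"grip":0,"linear":[0,0,6],"rot":[0,0,0]},{"grip":0,"linear":[0,0,6],"rot":[0,0,0]},{"grip":0,"linear":[0,0,5],"rot":[0,0,0]},{"grip":0,"linear":[0,0,3],"rot":[0,0,0]},{"grip":0,"linear":[0,0,3],"rot":[0,0,0]},{"grip":0,"linear":[0,0,3],"rot":[0,0,0]},{"grip":0,"linear":[0,0,3],"rot":[0,0,0]},{"grip":0,"linear":[0,0,3],"rot":[0,0,0]},{"grip":0,"linear":[0,0,3],"rot":[0,0,0]},{"grip":0,"linear":[0,0,0],"rot":[0,0,0]}]'
python3 - <<'E'
from h import *
snap('scene','s2')
cv2.imwrite('pics/c2.png',cv2.resize(load('s2')['im'][180:380,290:490],(600,600))[:,:,::-1])
E
```

```text
time_s: 4.03
eef_pos: [561.0, 213.8, 58.0]
ee_rot: [-0.0, 0.99, -0.138, -0.0]
force: [-1.4, 0.1, 3.1]
grip_width: -0.002
```

View pics/c2.png

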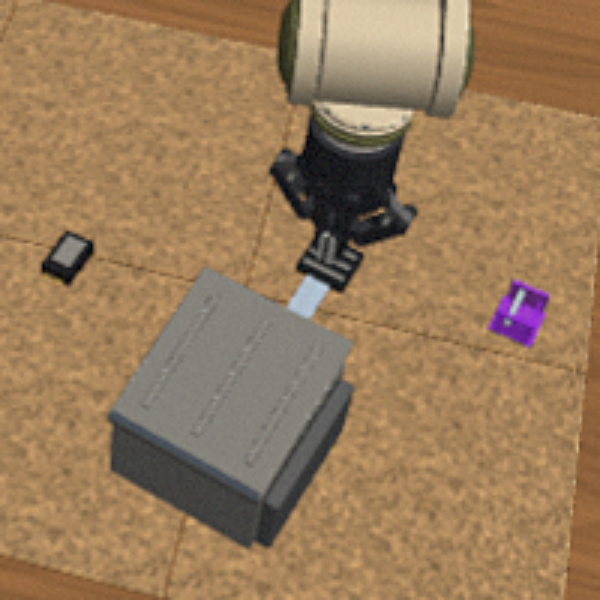

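The fingertip is on the pad at about (330,250) in this crop, reading 3 N, and the flap is just starting to lift. I'll keep pressing.

```bash
python3 -m creep '[{"grip":0,"linear":[0,0,2],"rot":[0,0,0]},{"grip":0,"linear":[0,0,3],"rot":[0,0,0]},{"grip":0,"linear":[0,0,3],"rot":[0,0,0]},{"grip":0,"linear":[0,0,3],"rot":[0,0,0]},{"grip":0,"linear":[0,0,3],"rot":[0,0,0]},{"grip":0,"linear":[0,0,3],"rot":[0,0,0]},{"grip":0,"linear":[0,0,3],"rot":[0,0,0]},{"grip":0,"linear":[0,0,3],"rot":[0,0,0]},{"grip":0,"linear":[0,0,2],"rot":[0,0,0]},{"grip":0,"linear":[0,0,1],"rot":[0,0,0]},{"grip":0,"linear":[0,0,1],"rot":[0,0,0]},{"grip":0,"linear":[0,0,0],"rot":[0,0,0]}]'
```

```text
time_s: 5.08
eef_pos: [561.0, 213.7, 31.1]
ee_rot: [0.0, 0.99, -0.138, -0.0]
force: [-3.1, 1.5, 4.6]
grip_width: -0.005
```

```bash
python3 -m creep '[{"grip":0,"linear":[0,0,1],"rot":[0,0,0]},{"grip":0,"linear":[0,0,1],"rot":[0,0,0]},{"grip":0,"linear":[0,0,1],"rot":[0,0,0]},{"grip":0,"linear":[0,0,0],"rot":[0,0,0]}]'
```

```text
time_s: 5.42
eef_pos: [561.1, 213.7, 28.2]
ee_rot: [-0.0, 0.99, -0.138, 0.0]
force: [-3.7, 1.1, 4.3]
grip_width: 0.002
```

```bash
python3 -m creep '[{"grip":0,"linear":[0,0,0.7],"rot":[0,0,0]},{"grip":0,"linear":[0,0,0.7],"rot":[0,0,0]},{"grip":0,"linear":[0,0,0],"rot":[0,0,0]}]'
```

```text
time_s: 5.67
eef_pos: [561.2, 213.7, 27.0]
ee_rot: [-0.0, 0.99, -0.138, 0.0]
force: [-3.2, 1.7, 5.8]
grip_width: -0.002
```

```bash
python3 - <<'E'
from h import *
snap('scene','s3')
cv2.imwrite('pics/c3.png',cv2.resize(load('s3')['im'][180:380,290:490],(600,600))[:,:,::-1]);print(sensors.sense()['force'])
E
```

```text
[-3.21347737  0.83814473  4.59132706]
```

View pics/c3.png

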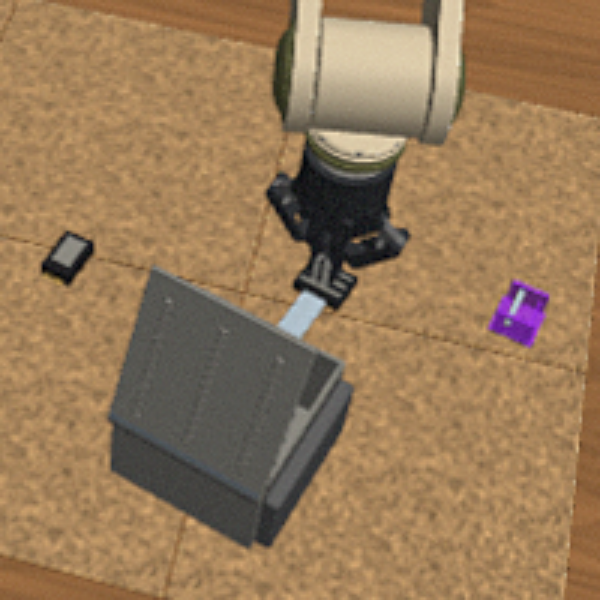

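The flap is well up, with its far edge running from (155,268) to (345,360) in the crop. The force has not jumped yet, so the stop isn't reached. I'll go on in small steps.

```bash
python3 -m creep '[{"grip":0,"linear":[0,0,0.7],"rot":[0,0,0]},{"grip":0,"linear":[0,0,0.6],"rot":[0,0,0]},{"grip":0,"linear":[0,0,0],"rot":[0,0,0]}]'; python3 -m creep '[{"grip":0,"linear":[0,0,0.6],"rot":[0,0,0]},{"grip":0,"linear":[0,0,0.5],"rot":[0,0,0]},{"grip":0,"linear":[0,0,0],"rot":[0,0,0]}]'
```

```text
time_s: 5.97
eef_pos: [561.3, 213.7, 26.6]
ee_rot: [-0.0, 0.99, -0.138, 0.0]
force: [-6.2, -0.3, 12.8]
grip_width: -0.003
time_s: 6.22
eef_pos: [561.4, 213.7, 26.2]
ee_rot: [-0.0, 0.99, -0.138, 0.001]
force: [-9.1, -0.4, 19.3]
grip_width: -0.0
```

The force jumped from 5 to 19 N, so the pedal is on its stop. Now I'll hold and check the flap angle.

```bash
python3 - <<'E'
from h import *
snap('scene','s4');snap('top','t4')
f=load('s4');cv2.imwrite('pics/c4.png',cv2.resize(f['im'][180:380,290:490],(600,600))[:,:,::-1])
# flap plane: crop points on flap
pts=np.array([dep(f,290+x/3,180+y/3) for x in range(160,250,6) for y in range(340,430,6)])
c=pts.mean(0);n=np.linalg.svd(pts-c)[2][2];n*=np.sign(n[2]);print('flap tilt',np.arccos(n[2]),'res',abs((pts-c)@n).max())
E
python3 -m creep '[{"grip":0,"linear":[0,0,0],"rot":[0,0,0]},{"grip":0,"linear":[0,0,0],"rot":[0,0,0]},{"grip":0,"linear":[0,0,0],"rot":[0,0,0]},{"grip":0,"linear":[0,0,0],"rot":[0,0,0]},{"grip":0,"linear":[0,0,0],"rot":[0,0,0]},{"grip":0,"linear":[0,0,0],"rot":[0,0,0]},{"grip":0,"linear":[0,0,0],"rot":[0,0,0]},{"grip":0,"linear":[0,0,0],"rot":[0,0,0]},{"grip":0,"linear":[0,0,0],"rot":[0,0,0]},{"grip":0,"linear":[0,0,0],"rot":[0,0,0]},{"grip":0,"linear":[0,0,0],"rot":[0,0,0]},{"grip":0,"linear":[0,0,0],"rot":[0,0,0]}]'
```

```text
flap tilt 1.2292468967524037 res 6.566742760451849
time_s: 7.32
eef_pos: [561.4, 213.7, 26.2]
ee_rot: [-0.0, 0.99, -0.138, 0.001]
force: [-8.1, -1.0, 17.9]
grip_width: 0.0
```

View pics/c4.png

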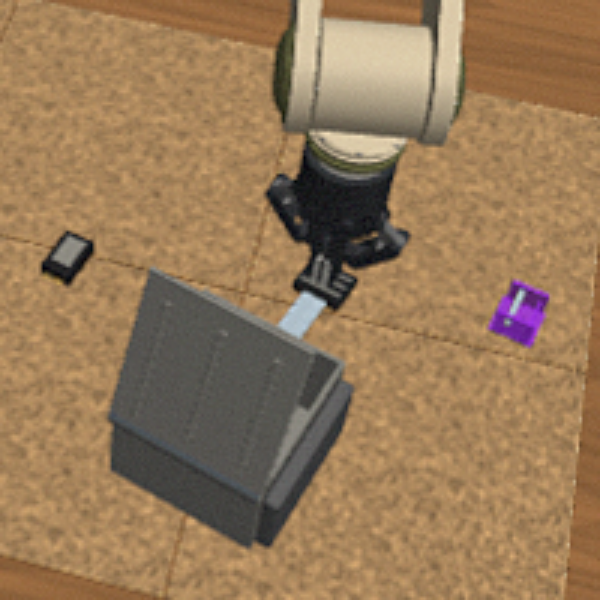

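The flap tilt measures 1.23 rad, which is fully up, and the view shows the bin open. After half a second more of holding I'll ease up over about 3.5 s.

```bash
python3 -m creep '[{"grip":0,"linear":[0,0,0],"rot":[0,0,0]},{"grip":0,"linear":[0,0,0],"rot":[0,0,0]},{"grip":0,"linear":[0,0,0],"rot":[0,0,0]},{"grip":0,"linear":[0,0,0],"rot":[0,0,0]},{"grip":0,"linear":[0,0,0],"rot":[0,0,0]},{"grip":0,"linear":[0,0,0],"rot":[0,0,0]}]'
python3 -m creep '[{"grip":0,"linear":[0,0,-0.6],"rot":[0,0,0]},{"grip":0,"linear":[0,0,-1],"rot":[0,0,0]},{"grip":0,"linear":[0,0,-1.2],"rot":[0,0,0]},{"grip":0,"linear":[0,0,-1.2],"rot":[0,0,0]},{"grip":0,"linear":[0,0,-1.2],"rot":[0,0,0]},{"grip":0,"linear":[0,0,-1.2],"rot":[0,0,0]},{"grip":0,"linear":[0,0,-1.2],"rot":[0,0,0]},{"grip":0,"linear":[0,0,-1.2],"rot":[0,0,0]},{"grip":0,"linear":[0,0,-1.2],"rot":[0,0,0]},{"grip":0,"linear":[0,0,-1.2],"rot":[0,0,0]},{"grip":0,"linear":[0,0,-1.2],"rot":[0,0,0]},{"grip":0,"linear":[0,0,-1.2],"rot":[0,0,0]}]'
python3 -m creep '[{"grip":0,"linear":[0,0,-1.2],"rot":[0,0,0]},{"grip":0,"linear":[0,0,-1.2],"rot":[0,0,0]},{"grip":0,"linear":[0,0,-1.2],"rot":[0,0,0]},{"grip":0,"linear":[0,0,-1.2],"rot":[0,0,0]},{"grip":0,"linear":[0,0,-1.2],"rot":[0,0,0]},{"grip":0,"linear":[0,0,-1.2],"rot":[0,0,0]},{"grip":0,"linear":[0,0,-1.2],"rot":[0,0,0]},{"grip":0,"linear":[0,0,-1.2],"rot":[0,0,0]},{"grip":0,"linear":[0,0,-1.2],"rot":[0,0,0]},{"grip":0,"linear":[0,0,-1.2],"rot":[0,0,0]},{"grip":0,"linear":[0,0,-1.2],"rot":[0,0,0]},{"grip":0,"linear":[0,0,-1.2],"rot":[0,0,0]}]'
```

```text
time_s: 7.82
eef_pos: [561.4, 213.7, 26.2]
ee_rot: [-0.0, 0.99, -0.138, 0.001]
force: [-8.0, -0.5, 18.8]
grip_width: 0.004
time_s: 8.82
eef_pos: [561.1, 213.7, 38.2]
ee_rot: [-0.0, 0.99, -0.138, 0.0]
force: [-3.9, 1.8, 5.1]
grip_width: -0.0
time_s: 9.82
eef_pos: [561.4, 213.6, 52.7]
ee_rot: [-0.0, 0.99, -0.138, 0.0]
force: [2.3, -0.9, 3.1]
grip_width: 0.002
```

```bash
python3 -m creep '[{"grip":0,"linear":[0,0,-1.1],"rot":[0,0,0]},{"grip":0,"linear":[0,0,-1],"rot":[0,0,0]},{"grip":0,"linear":[0,0,-1],"rot":[0,0,0]},{"grip":0,"linear":[0,0,-1],"rot":[0,0,0]},{"grip":0,"linear":[0,0,-1],"rot":[0,0,0]},{"grip":0,"linear":[0,0,-1],"rot":[0,0,0]},{"grip":0,"linear":[0,0,-1],"rot":[0,0,0]},{"grip":0,"linear":[0,0,-1],"rot":[0,0,0]},{"grip":0,"linear":[0,0,-1],"rot":[0,0,0]},{"grip":0,"linear":[0,0,-1],"rot":[0,0,0]},{"grip":0,"linear":[0,0,-1],"rot":[0,0,0]},{"grip":0,"linear":[0,0,-1],"rot":[0,0,0]}]'
```

```text
time_s: 10.82
eef_pos: [560.5, 213.8, 64.3]
ee_rot: [0.0, 0.99, -0.138, -0.001]
force: [-0.1, -0.1, -0.4]
grip_width: 0.001
```

```bash
python3 -m creep '[{"grip":0,"linear":[0,0,-2],"rot":[0,0,0]},{"grip":0,"linear":[0,0,-5],"rot":[0,0,0]},{"grip":0,"linear":[0,0,-12],"rot":[0,0,0]},{"grip":0,"linear":[0,0,-20],"rot":[0,0,0]},{"grip":0,"linear":[0,0,-25],"rot":[0,0,0]},{"grip":0,"linear":[-10,0,-25],"rot":[0,0,0]},{"grip":0,"linear":[-20,0,-25],"rot":[0,0,0]},{"grip":0,"linear":[-25,0,-25],"rot":[0,0,0]},{"grip":0,"linear":[-25,0,-15],"rot":[0,0,0]},{"grip":0,"linear":[-15,0,-5],"rot":[0,0,0]},{"grip":0,"linear":[0,0,0],"rot":[0,0,0]},{"grip":0,"linear":[0,0,0],"rot":[0,0,0]}]'
python3 - <<'E'
from h import *
snap('scene','s5');snap('top','t5')
f=load('s5')
pts=np.array([dep(f,290+x/3,180+y/3) for x in range(190,290,6) for y in range(330,430,6)])
c=pts.mean(0);n=np.linalg.svd(pts-c)[2][2];n*=np.sign(n[2]);print('tilt',np.arccos(n[2]),c)
for a,b in (('s0','s5'),('t0','t5')):
    d=abs(load(a)['im'].astype(int)-load(b)['im']).max(2)
    for nm,(u,v) in ({'grey pad':(400,266),'flap':(368,310),'mount':(463,285),'rec':(313,266),'motor':(181,222),'or':(222,217)} if a=='s0' else {'grey pad':(230,235),'mount':(156,249),'rec':(340,221),'motor':(531,233),'or':(477,240)}).items():
        print(a,nm,d[v-12:v+12,u-12:u+12].mean().round(1))
print(sensors.sense()['force'])
E
```

```text
time_s: 11.82
eef_pos: [469.6, 239.9, 224.6]
ee_rot: [-0.0, 0.99, -0.138, 0.001]
force: [0.6, 0.6, 0.3]
grip_width: -0.003
tilt 1.0822670116415039 [737.0333952  171.47957518 111.6858648 ]
s0 grey pad 4.6
s0 flap 3.9
s0 mount 4.3
s0 rec 4.5
s0 motor 4.1
s0 or 4.6
t0 grey pad 5.0
t0 mount 79.3
t0 rec 4.6
t0 motor 4.2
t0 or 4.9
[-0.24169149 -0.05055543  0.0776915 ]
```

View pics/s5.png

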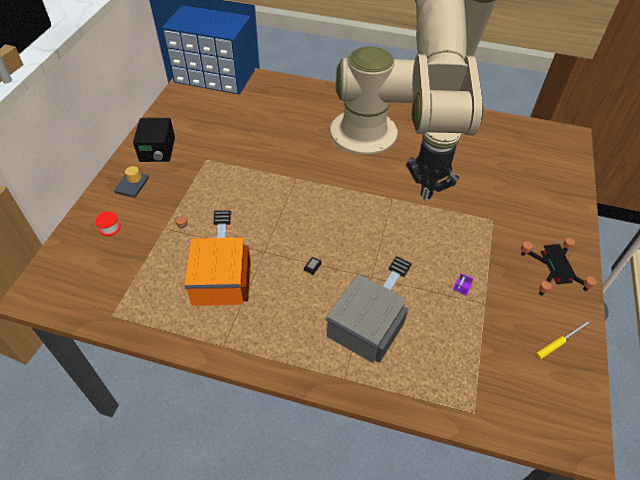

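The flap looks shut and everything is where it was. The one large top-view difference, at the mount, looks like the arm in front of it. But the fitted tilt of 1.08 contradicts the picture, so I'll check that fit on the stored data.

```bash
python3 - <<'E'
from h import *
def tilt(f,us,vs):
    p=np.array([dep(f,u,v) for u in us for v in vs]);p=p[np.isfinite(p).all(1)&(p[:,2]>0)]
    for _ in range(6):
        c=np.median(p,0) if _==0 else p.mean(0);
        A=np.c_[p[:,:2],np.ones(len(p))];k=np.linalg.lstsq(A,p[:,2],rcond=None)[0];r=abs(A@k-p[:,2]);p=p[r<=max(3*np.median(r),2)]
    return np.arctan(np.hypot(*k[:2])).round(3),len(p),p[:,2].min().round(1),p[:,2].max().round(1)
for t in('s0','s5'): print(t,tilt(load(t),range(353,387,2),range(295,318,2)))
for t in('t0','t5'): print(t,tilt(load(t),range(235,270,2),range(130,170,2)))
f=load('s4');print('s4',tilt(f,range(343,373,2),range(293,323,2)))
for t in('s0','s5','s4'):
    f=load(t);print(t,[dep(f,u,v).round(0).tolist() for u,v in((365,300),(365,310),(375,305),(350,310))])
E
```

```text
s0 (np.float64(0.01), 196, np.float64(97.0), np.float64(105.3))
s5 (np.float64(0.008), 194, np.float64(96.1), np.float64(104.5))
t0 (np.float64(0.011), 336, np.float64(95.9), np.float64(103.4))
t5 (np.float64(0.011), 315, np.float64(96.5), np.float64(103.3))
s4 (np.float64(1.213), 220, np.float64(111.3), np.float64(215.7))
s0 [[720.0, 158.0, 104.0], [743.0, 164.0, 99.0], [722.0, 183.0, 98.0], [751.0, 130.0, 97.0]]
s5 [[718.0, 158.0, 102.0], [745.0, 164.0, 103.0], [724.0, 183.0, 101.0], [751.0, 130.0, 96.0]]
s4 [[777.0, 163.0, 193.0], [785.0, 167.0, 166.0], [785.0, 186.0, 196.0], [784.0, 134.0, 150.0]]
```

The earlier fit was thrown off by outlier points. Fitted robustly, the flap is shut (0.008 rad, height about 100 mm) and was fully up during the hold (1.21 rad). I'm handing in.

```bash
python3 -c "
from rig import ctrl;print(ctrl.finish_job())"
```

```text
the job is handed in; nothing more can be done
None
```

I pressed the grey bin's pedal down to its stop with the closed fingertips, held it there for about 1.6 s, then eased it up over about 3 s. The arm is clear and the job was handed in at about 12 s.

- **Pedal at its stop:** the force rose from about 5 N to about 19 N, and the flap tilt measured 1.21 rad (1.2 is fully up). I did not check that the fuse holder itself was visible.
- **Flap closed:** after release the tilt was 0.008 rad at about 100 mm height, the same as at the start. The wrist force at the end was about 0 N.
- **Other parts:** scene-view differences from the start were at noise level at the orange pedal, motor, receiver and mount. In the top view the mount region differed a lot, which I put down to the arm covering it; the scene view shows it unmoved.
- **Failed check:** my first closing tilt reading was 1.08 rad, a bad fit caused by outlier depth points. Refitting with those removed, in both camera views, showed the flap shut.

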